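Put the heavy tin of silver away in the drawer

ROBOT

A 6-joint arm with a two-finger parallel gripper is mounted at the origin on the work surface. World frame = base frame: x ahead of the robot, y to its left, z up, the work surface at z = 0. Lengths are in m, angles in rad, forces in N, time in s.
With the tool pointing down it reaches from about 0.325 to 0.775 m from the base axis. Payload 5.5 kg.
Tool frame: the origin (TCP) lies midway between the tips of the shut fingers; the grasp point (between the pads) lies 19 mm behind it (hold_point_z is the distance from the TCP to the grasp point, in m); z points along the fingers, x is the direction in which the jaws open and shut, and the axes are right-handed (so a half turn about z gives the same grasp; the last joint's range is limited). The gripper opens to 85 mm and grips with 20 to 120 N. Pads are 22 mm wide; open, the fingers measure 114 mm over their backs; the gripper's body (76 mm by 85 mm) begins 54 mm behind the grasp point. The pads swing forward as they close: fully open they stand 13 mm farther back than shut.
Start: joints at [1.157, 0.091, 1.231, -0, 1.82, -0.057], TCP at [0.21, 0.562, 0.231] pointing down, gripper open.
Joint ranges: [-2.87, 2.87], [-0.86, 2.18], [0.17, 2.46], [-1.51, 4.65], [0.06, 2.69], [-2.65, 2.65]. Speed limits (rad/s): [2.57, 2.57, 3.01, 3.14, 3.14, 3.14].

INTERFACE

Orientations are given as a 3x3 rotation matrix whose columns are the frame's x, y, z axes.
In Python, from plant import state, get_image, get_calibration, sign_off, look_for, outline_of, mark_of, hold_point_z gives the robot as it stands.
- The arm moves only by the tool servo_tool, never from a script. Its argument "motion" is a list that holds one entry, the list of rows, each a list of 7 numbers: the opening, from 0 (shut) to 1 (fully open), then the shift along the world's x, y, z in mm, then the turn, a rotation vector about the world's x, y, z in degrees. In form: [[[jaw, dx, dy, dz, rx, ry, rz], ...]]. A call has 1 to 12 rows; each row shifts and turns the commanded pose from where the row before left it; what a row does not reach is not made up. A row lasts 1/8 s, in which the tool goes at most 62.5 mm and 10.7 degrees, less where a joint would pass 70% of its speed; a pose out of reach is approached as far as the arm can. A call with a gripper value outside its range is refused whole. The fingers move at their own pace and stop on an object; "grip_force" is the grip in N (left out, the last holds). Time passes only in rows, so rows that do not move let the fingers close. It gives the time, the measured TCP pose, the force and the opening at its end, in the units of the state.
- state(): the state, without advancing time (a new reading comes with each control period).
- get_image(name): name is "scene" or "top"; returns (picture, depth): 480x640x3 uint8, blue, green, red; 480x640 float32, m along the optical axis (not along the pixel's ray), 0 where there is no reading.
- get_calibration(name): a dict with "fx", "fy", "cx", "cy" (pixels), "eye" and "attitude" of the camera in the world. Camera axes: x right, y down, z forward; pixel columns grow to the right and rows downward; lengths in m; the calibration is good to about 2 mm. A picture is of the moment at which its call begins. get_calibration takes no time and is no camera call.
- sign_off(): hands the job in, once; it reports no verdict.
Trained networks look in the newest picture that a camera, given by its name, has taken for a name from the list of things; names that differ only in an ending like _2 or _b are one class to them, and where a whole thing is asked for, a point or a joint stands for the part that bears it (a point fixed in the world has none). Each returns a list of dicts, best first, with "p" (0 to 1); they miss things now and then, are a little off and sometimes report something else, mostly with a low value. They report only what shows in the picture. A call takes as long as a camera call. They do not tell look-alikes from the thing itself.
- look_for(camera, thing): "box" ([left, top, right, bottom] in pixels, round what is visible of it).
- outline_of(camera, thing): "pixels" (480x640 bool, what is visible of it) and "box" ([left, top, right, bottom] in pixels, round what is visible of it).
- mark_of(camera, thing): "position" ([column, row] in pixels: a listed point, or the origin of a listed thing).
The state is a dict: "time": time; "qpos": joint angles; "qd": joint speeds; "joint_efforts": joint torques, N m; "ee_pos": TCP position; "eef_rot": TCP orientation; "ft_force": force on the tool from outside, world axes, zero at the start; "ft_torque": the same for the moment, N m; "width": finger opening in m.
Only numpy, scipy, OpenCV 4.12 (cv2) and the standard library are available. Lean on these libraries where they do the work, as an engineer would, in place of code of your own. Each camera call takes 0.05 s, during which the arm holds its last target. There are 200 camera calls.

TASK

One of the four identical lidded tins on the plywood board is heavy with silver; the other three are as good as empty. Find the heavy one by its weight, set it upright in the open drawer of the small cabinet and push the drawer fully shut; the three light tins must end standing on the board. The tins are thin, so grip them lightly, keep them upright and set them down without dropping them, and do not disturb the other things on the bench.

Things in the scene. Friction and masses are not known exactly. Their poses are not given: they have to be found in the camera images.
- tin_a: one of four identical lidded metal tins on the board: 66 mm high; lid 57 mm across over the top 20 mm, body 54 mm across below. Only weight tells the full one (0.4 to 0.6 kg) from the empty ones (about 0.1 kg); any of the four may be full. Origin: centre of its underside, z up. Thin sheet: a grip of 20 to 40 N is plenty, over 60 N dents it
- tin_b: one of four identical lidded metal tins on the board: 66 mm high; lid 57 mm across over the top 20 mm, body 54 mm across below. Only weight tells the full one (0.4 to 0.6 kg) from the empty ones (about 0.1 kg); any of the four may be full. Origin: centre of its underside, z up. Thin sheet: a grip of 20 to 40 N is plenty, over 60 N dents it
- tin_c: one of four identical lidded metal tins on the board: 66 mm high; lid 57 mm across over the top 20 mm, body 54 mm across below. Only weight tells the full one (0.4 to 0.6 kg) from the empty ones (about 0.1 kg); any of the four may be full. Origin: centre of its underside, z up. Thin sheet: a grip of 20 to 40 N is plenty, over 60 N dents it
- tin_d: one of four identical lidded metal tins on the board: 66 mm high; lid 57 mm across over the top 20 mm, body 54 mm across below. Only weight tells the full one (0.4 to 0.6 kg) from the empty ones (about 0.1 kg); any of the four may be full. Origin: centre of its underside, z up. Thin sheet: a grip of 20 to 40 N is plenty, over 60 N dents it
- board: plywood board on the bench carrying the four tins in a two-by-two group about 125 mm apart, 290 x 290 mm, 12 mm thick, fixed. Origin: centre of its underside; x and y along its edges, z up
- cab: small dark wooden one-drawer cabinet, fixed: 240 mm deep (x), 200 mm wide (y), 115 mm high. Origin: centre of its underside; -x is its front, towards the robot. Drawer open at the start: inner floor 22 mm, side walls 93 mm, front panel 101 mm above the bench; inner width 158 mm
- cab_drawer0 (a joint): the drawer's slide in m: 0 = fully shut against its stop, grows as it comes out along the cabinet's -x; starts 0.12 to 0.155 open; a few N move it. The open space, seen from above, runs along the cabinet's x from -105 mm (cabinet face) to -99 mm minus the joint value (inside of the drawer's front)
- cab_drawer0_handle (a point): middle of the drawer's brass bar handle (100 mm long along the cabinet's y, 35 mm in front of the drawer's face, 77 mm above the bench); moves with the drawer
- bowl: bystander: silver-coloured metal bowl, 110 mm across, 50 mm high. Origin: centre of its underside
- mallet: bystander: hammer with wooden handle, 260 mm long, lying on the bench. Origin: underside near its middle
- file: bystander: hand file with wooden handle, 250 mm long, lying on the bench. Origin: on its underside, 110 mm from the handle's end
- jar: bystander: small glass jar with white cap, 52 mm across, 70 mm high. Origin: centre of its underside
Mind the look-alikes: they are no part of the job. What is shaped like the tin_d but turquoise is not meant. What is shaped like the tin_c but green is not meant.

How it is judged:
At the end, for the whole second after the job is handed in: The drawer is shut to within 4 mm of its stop; the one heavy tin stands in it (it weighs on the drawer with more than 2.6 N); the three light tins stand on the board, their centres within 140 mm of its centre along each edge; all four are upright to 0.12 rad and at rest (value of joint cab_drawer0 below 0.004 m and ((x of tin_a in the frame of cab between -0.11 and 0.11 m and y of tin_a in the frame of cab between -0.09 and 0.09 m and z of tin_a in the frame of cab below 0.035 m and contact force between tin_a and cab above 2.6 N) or (x of tin_b in the frame of cab between -0.11 and 0.11 m and y of tin_b in the frame of cab between -0.09 and 0.09 m and z of tin_b in the frame of cab below 0.035 m and contact force between tin_b and cab above 2.6 N) or (x of tin_c in the frame of cab between -0.11 and 0.11 m and y of tin_c in the frame of cab between -0.09 and 0.09 m and z of tin_c in the frame of cab below 0.035 m and contact force between tin_c and cab above 2.6 N) or (x of tin_d in the frame of cab between -0.11 and 0.11 m and y of tin_d in the frame of cab between -0.09 and 0.09 m and z of tin_d in the frame of cab below 0.035 m and contact force between tin_d and cab above 2.6 N)) and ((x of tin_a in the frame of cab between -0.11 and 0.11 m and y of tin_a in the frame of cab between -0.09 and 0.09 m and z of tin_a in the frame of cab below 0.035 m and contact force between tin_a and cab above 2.6 N) or (x of tin_a in the frame of board between -0.14 and 0.14 m and y of tin_a in the frame of board between -0.14 and 0.14 m and z of tin_a in the frame of board between 0.008 and 0.017 m)) and ((x of tin_b in the frame of cab between -0.11 and 0.11 m and y of tin_b in the frame of cab between -0.09 and 0.09 m and z of tin_b in the frame of cab below 0.035 m and contact force between tin_b and cab above 2.6 N) or (x of tin_b in the frame of board between -0.14 and 0.14 m and y of tin_b in the frame of board between -0.14 and 0.14 m and z of tin_b in the frame of board between 0.008 and 0.017 m)) and ((x of tin_c in the frame of cab between -0.11 and 0.11 m and y of tin_c in the frame of cab between -0.09 and 0.09 m and z of tin_c in the frame of cab below 0.035 m and contact force between tin_c and cab above 2.6 N) or (x of tin_c in the frame of board between -0.14 and 0.14 m and y of tin_c in the frame of board between -0.14 and 0.14 m and z of tin_c in the frame of board between 0.008 and 0.017 m)) and ((x of tin_d in the frame of cab between -0.11 and 0.11 m and y of tin_d in the frame of cab between -0.09 and 0.09 m and z of tin_d in the frame of cab below 0.035 m and contact force between tin_d and cab above 2.6 N) or (x of tin_d in the frame of board between -0.14 and 0.14 m and y of tin_d in the frame of board between -0.14 and 0.14 m and z of tin_d in the frame of board between 0.008 and 0.017 m)) and angle between each of tin_a, tin_b, tin_c, tin_d's own z axis and vertical below 0.12 rad and linear speed of each of tin_a, tin_b, tin_c, tin_d below 0.02 m/s); the robot touches nothing.
It fails at once if a tin is squeezed with over 60 N on each side (120 N in all) (contact force between the fingers and tin_a above 120 N or contact force between the fingers and tin_b above 120 N or contact force between the fingers and tin_c above 120 N or contact force between the fingers and tin_d above 120 N).
It fails at once if a tin is tipped by more than 0.6 rad (angle between any of tin_a, tin_b, tin_c, tin_d's own z axis and vertical above 0.6 rad).
It fails at once if a tin is dropped or flung (over 0.6 m/s while not held, a fall of about 20 mm) ((contact force between the fingers and tin_a below 0.2 N and linear speed of tin_a above 0.6 m/s) or (contact force between the fingers and tin_b below 0.2 N and linear speed of tin_b above 0.6 m/s) or (contact force between the fingers and tin_c below 0.2 N and linear speed of tin_c above 0.6 m/s) or (contact force between the fingers and tin_d below 0.2 N and linear speed of tin_d above 0.6 m/s)).
It fails at once if the bowl, hammer, file or jar is moved by more than 30 mm (distance of any of bowl, mallet, file, jar from where it was at the start of the episode above 0.03 m).
It also fails if it takes over 72 s, if anything falls off the work surface, if the arm or the gripper's body presses on something with over 40 N, if the wrist force passes 120 N, or if a joint passes its speed limit or range.

## Working session

There is one attempt and no reset: what is moved stays moved. The work goes in short steps, Python scripts to look and compute and a tool call to move; the robot and the scene stay as the last step left them, time stands still between calls to the robot, and variables do not carry over. Pictures are saved under pics/ and viewed, about 8 in all and at most 12, crops included, and the job is handed in when it is done.

Besides the shell and the picture viewer there is one more tool, called after "Emit:" by a JSON object that holds its "api" and its "payload". servo_tool: Moves the arm, as the interface text tells. Its arguments: {"type":"object","properties":{"motion":{"type":"array","items":{"type":"array","items":{"type":"array","items":{"type":"number"}}}},"grip_force":{"type":"number"}},"required":["motion"]}

```bash
mkdir -p pics; cat > h.py <<'E'
import numpy as np, cv2
from plant import *
def world(cam,uv,z=None,depth=None):
    c=get_calibration(cam); R=np.array(c["attitude"]); e=np.array(c["eye"])
    d=R@np.array([(uv[0]-c["cx"])/c["fx"],(uv[1]-c["cy"])/c["fy"],1.])
    if z is not None: return e+d*(z-e[2])/d[2]
    return e+d*depth
def cloud(cam,D):
    c=get_calibration(cam); v,u=np.mgrid[:480,:640]
    P=np.stack([(u-c["cx"])/c["fx"]*D,(v-c["cy"])/c["fy"]*D,D],-1)
    return P@np.array(c["attitude"]).T+np.array(c["eye"])
E
python3 - <<'E'
from h import *
for n in("scene","top"):
    im,D=get_image(n); cv2.imwrite(f"pics/{n}0.png",im); np.save(n+"0.npy",D); c=get_calibration(n); print(n,c["eye"],np.round(c["attitude"],3).tolist(),c["fx"])
for t in("tin_a","board","cab","cab_drawer0","bowl","mallet","file","jar"):
    for n in ("top","scene"): print(n,t,[(np.round(o["box"]).tolist(),round(o["p"],2)) for o in look_for(n,t)])
for n in ("top","scene"): print(mark_of(n,"cab_drawer0_handle"), mark_of(n,"cab"))
print(state())
E
```

```text
scene [1.07829229 0.86244255 0.88715368] [[-0.84, 0.344, -0.419], [0.543, 0.525, -0.656], [-0.006, -0.778, -0.628]] 481.77024559906334
top [ 0.35105993 -0.00183236  1.46979884] [[-0.028, -0.989, 0.143], [-0.999, 0.031, 0.016], [-0.02, -0.143, -0.99]] 561.5730009624385
top tin_a [([416.0, 213.0, 443.0, 240.0], 0.96), ([381.0, 268.0, 405.0, 294.0], 0.73), ([421.0, 259.0, 448.0, 286.0], 0.7), ([447.0, 340.0, 473.0, 361.0], 0.66), ([384.0, 331.0, 408.0, 358.0], 0.64), ([365.0, 219.0, 395.0, 246.0], 0.63)]
scene tin_a [([323.0, 166.0, 341.0, 194.0], 0.91), ([266.0, 220.0, 287.0, 248.0], 0.9), ([300.0, 203.0, 316.0, 227.0], 0.84), ([340.0, 188.0, 363.0, 215.0], 0.78), ([239.0, 201.0, 261.0, 226.0], 0.74), ([277.0, 189.0, 295.0, 211.0], 0.67)]
top board [([344.0, 199.0, 472.0, 317.0], 0.8)]
scene board [([216.0, 190.0, 349.0, 270.0], 0.84)]
top cab [([192.0, 129.0, 295.0, 297.0], 0.58), ([382.0, 267.0, 405.0, 290.0], 0.25)]
scene cab [([228.0, 249.0, 408.0, 404.0], 0.7), ([276.0, 186.0, 295.0, 209.0], 0.5)]
top cab_drawer0 [([212.0, 218.0, 292.0, 298.0], 0.9), ([157.0, 223.0, 179.0, 241.0],
[... 847 characters left out ...]
8683e+00,  9.95355501e-06,
        1.81981513e+00, -5.67350710e-02]), 'qd': array([ 0.00014183,  0.00067894, -0.00033291, -0.00055209,  0.00057924,
       -0.000822  ]), 'joint_efforts': array([-1.77597822e-04, -4.58494163e+01, -4.18091154e+01, -2.77081135e-04,
        1.16016094e-03,  1.98356723e-06]), 'ee_pos': array([0.20956164, 0.56222573, 0.23129161]), 'eef_rot': array([[ 3.49228858e-01,  9.37037462e-01, -6.56797892e-06],
       [ 9.37037462e-01, -3.49228858e-01,  9.03940805e-06],
       [ 6.17653620e-06, -9.31126445e-06, -1.00000000e+00]]), 'ft_force': array([ 0.44600347, -0.06863226,  0.21837905]), 'ft_torque': array([0.03550703, 0.020688  , 0.01354825]), 'width': 0.08556833858490648}
```

View pics/top0.png

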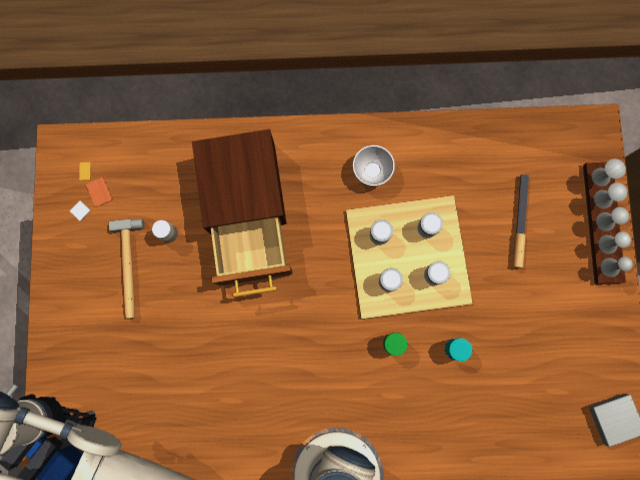

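View pics/scene0.png

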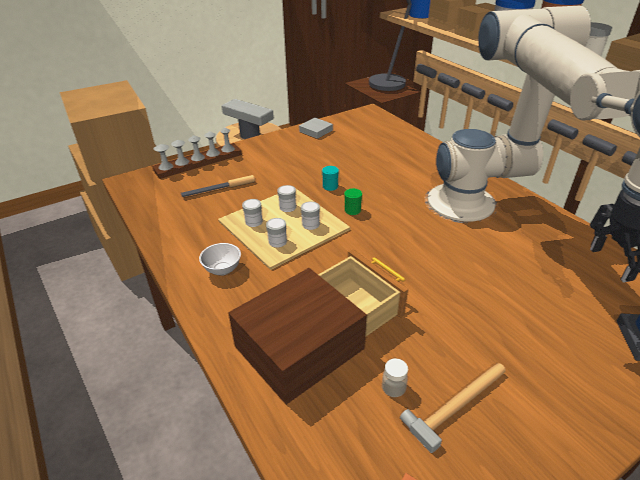

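The top view shows four silver tins on the board at about (381,231), (431,224), (391,280) and (439,272). The look-alikes are green at (396,344) and turquoise at (460,349), both off the board, so I reject them. The cabinet roof is around (238,180), with its open drawer at (250,250) and handle at (255,290).

```bash
python3 - <<'E'
from h import *
D=np.load("top0.npy"); im=cv2.imread("pics/top0.png"); P=cloud("top",D); z=P[...,2]
for (u,v) in [(381,231),(431,224),(391,280),(439,272),(396,344),(460,349)]:
    r=np.s_[v-18:v+18,u-18:u+18]; p=P[r].reshape(-1,3); zt=np.percentile(p[:,2],97)
    q=p[abs(p[:,2]-zt)<.006]; (c,rad)=cv2.minEnclosingCircle((q[:,:2]*1000).astype(np.float32))
    print((u,v),"ztop",round(zt,4),"mean",q[:,:2].mean(0).round(4),"circ",np.round(c,1),round(rad,1))
def rect(m,name):
    n,l,s,_=cv2.connectedComponentsWithStats(m.astype(np.uint8)); k=1+s[1:,4].argmax(); q=P[l==k]
    r=cv2.minAreaRect((q[:,:2]*1000).astype(np.float32)); print(name,len(q),r,cv2.boxPoints(r).round().tolist(),"z",np.median(q[:,2]))
u=np.arange(640)[None]; v=np.arange(480)[:,None]
w=(u>180)&(u<305)&(v>120)&(v<310)
rect((abs(z-.115)<.005)&w,"cabtop")
rect((z>.085)&(z<.106)&w&(v>215),"drawer rim")
rect((z>.062)&(z<.088)&w&(v>280)&(v<305),"handle")
rect((abs(z-.022)<.008)&w&(v>215),"floor")
rect((abs(z-.012)<.004)&(u>335)&(u<480)&(v>190)&(v<325),"board")
cv2.imwrite("pics/crop1.png",np.hstack([cv2.resize(im[120:310,180:310],None,fx=3,fy=3),cv2.resize(im[190:380,340:476],None,fx=3,fy=3)]))
E
```

```text
(381, 231) ztop 0.0824 mean [ 0.6068 -0.1332] circ [ 606.6 -133.1] 28.3
(431, 224) ztop 0.0818 mean [ 0.6212 -0.2593] circ [ 620.8 -259.1] 28.8
(391, 280) ztop 0.0819 mean [ 0.4827 -0.1519] circ [ 483.4 -151.8] 28.2
(439, 272) ztop 0.0822 mean [ 0.497  -0.2701] circ [ 497.  -269.8] 28.3
(396, 344) ztop 0.0703 mean [ 0.3245 -0.157 ] circ [ 323.9 -156.7] 28.1
(460, 349) ztop 0.0706 mean [ 0.306  -0.3147] circ [ 305.4 -314.2] 28.2
cabtop 6459 ((745.1102294921875, 225.34674072265625), (227.6105499267578, 200.50250244140625), 7.410007476806641) [[619.0, 310.0], [645.0, 111.0], [871.0, 141.0], [845.0, 339.0]] z 0.11477209902382413
drawer rim 900 ((566.453125, 201.73281860351562), (139.41241455078125, 193.34095764160156), 7.296764373779297) [[485.0, 289.0], [510.0, 97.0], [648.0, 115.0], [623.0, 306.0]] z 0.09764220750073549
handle 242 ((475.5804748535156, 191.1287841796875), (37.01875686645508, 111.65181732177734), 6.929280757904053) [[450.0, 244.0], [464.0, 133.0], [501.0, 138.0], [487.0, 249.0]] z 0.0806662152154004
floor 2731 ((590.1107177734375, 208.95925903320312), (125.59651184082031, 154.9815673828125), 7.201910495758057) [[518.0, 278.0], [538.0, 124.0], [662.0, 140.0], [643.0, 294.0]] z 0.021806596679213364
board 8078 ((547.735107421875, -206.02122497558594), (292.3407287597656, 290.2275390625), 5.974654197692871) [[387.0, -77.0], [417.0, -366.0], [708.0, -335.0], [678.0, -46.0]] z 0.011959541153505726
```

View pics/crop1.png

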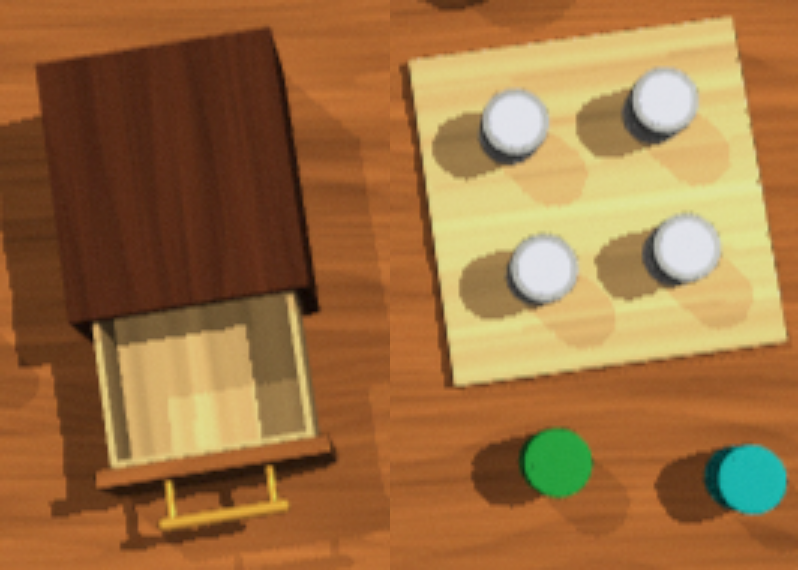

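The crop confirms four silver-topped tins, all on the board, with green and turquoise outside it. The drawer is empty. The cabinet is yawed by about 7.3°. Now I'll move to the first tin, (0.483, -0.152).

Emit:
{"api": "servo_tool", "payload": {"motion": [[[1, 21, -55, -5, 0, 0, 2.3], [1, 21, -55, -5, 0, 0, 2.3], [1, 21, -55, -5, 0, 0, 2.3], [1, 21, -55, -5, 0, 0, 2.3], [1, 21, -55, -5, 0, 0, 2.3], [1, 21, -55, -5, 0, 0, 2.3], [1, 21, -55, -5, 0, 0, 2.3], [1, 21, -55, -5, 0, 0, 2.3], [1, 21, -55, -5, 0, 0, 2.3], [1, 21, -55, -5, 0, 0, 2.3], [1, 21, -55, -5, 0, 0, 2.3], [1, 21, -55, -5, 0, 0, 2.5]]], "grip_force": 25}}

```text
time: 2.6
ee_pos: [0.462, -0.0998, 0.1715]
eef_rot: [[-0.129, 0.992, 0.001], [0.992, 0.129, -0.0], [-0.0, 0.001, -1.0]]
ft_force: [1.4, -0.2, -0.0]
width: 0.0855
```

Emit:
{"api": "servo_tool", "payload": {"motion": [[[1, 21, -52, 0, 0, 0, 0], [1, 0, 0, -40, 0, 0, 0], [1, 0, 0, -40, 0, 0, 0], [1, 0, 0, -30, 0, 0, 0], [1, 0, 0, -16, 0, 0, 0], [1, 0, 0, 0, 0, 0, 0], [0.4, 0, 0, 0, 0, 0, 0], [0.4, 0, 0, 0, 0, 0, 0], [0.4, 0, 0, 0, 0, 0, 0], [0.4, 0, 0, 0, 0, 0, 0], [0.4, 0, 0, 0, 0, 0, 0], [0.4, 0, 0, 0, 0, 0, 0]]], "grip_force": 25}}

```text
time: 4.1
ee_pos: [0.4836, -0.1502, 0.0472]
eef_rot: [[-0.128, 0.992, 0.003], [0.992, 0.128, -0.001], [-0.002, 0.003, -1.0]]
ft_force: [-0.2, -0.9, 5.7]
width: 0.0566
```

Gripped at the lid (56.6 mm). Now I'll lift it 30 mm and weigh it.

Emit:
{"api": "servo_tool", "payload": {"motion": [[[0.4, 0, 0, 10, 0, 0, 0], [0.4, 0, 0, 10, 0, 0, 0], [0.4, 0, 0, 10, 0, 0, 0], [0.4, 0, 0, 0, 0, 0, 0], [0.4, 0, 0, 0, 0, 0, 0], [0.4, 0, 0, 0, 0, 0, 0], [0.4, 0, 0, 0, 0, 0, 0]]]}}

```text
time: 4.97
ee_pos: [0.4824, -0.1497, 0.0748]
eef_rot: [[-0.128, 0.992, -0.001], [0.992, 0.128, 0.0], [0.0, -0.001, -1.0]]
ft_force: [-0.2, 0.4, -0.2]
width: 0.0559
```

```bash
python3 - <<'E'
from h import *
f=[]
for i in range(3): get_image("top"); f.append(state()["ft_force"][2])
print(f,state()["ee_pos"])
E
```

```text
[np.float64(-1.2844692421504864), np.float64(-1.5437146862934847), np.float64(-1.6066065603838546)] [ 0.48247234 -0.14974496  0.07507093]
```

About -1.5 N, so this one is light. I'll set it back and go to the next tin, (0.607, -0.133).

Emit:
{"api": "servo_tool", "payload": {"motion": [[[0.4, 0, 0, -12, 0, 0, 0], [0.4, 0, 0, -10, 0, 0, 0], [0.4, 0, 0, -5, 0, 0, 0], [0.4, 0, 0, -1, 0, 0, 0], [0.4, 0, 0, 0, 0, 0, 0], [1, 0, 0, 0, 0, 0, 0], [1, 0, 0, 0, 0, 0, 0], [1, 0, 0, 0, 0, 0, 0], [1, 0, 0, 0, 0, 0, 0], [1, 0, 0, 20, 0, 0, 0], [1, 0, 0, 30, 0, 0, 0], [1, 0, 0, 30, 0, 0, 0]]]}}

```text
time: 6.62
ee_pos: [0.4828, -0.1499, 0.1298]
eef_rot: [[-0.128, 0.992, 0.001], [0.992, 0.128, -0.001], [-0.001, 0.001, -1.0]]
ft_force: [0.5, 0.0, 0.0]
width: 0.0856
```

Emit:
{"api": "servo_tool", "payload": {"motion": [[[1, 42, 6, 0, 0, 0, 0], [1, 42, 6, 0, 0, 0, 0], [1, 41, 5, 0, 0, 0, 0], [1, 0, 0, -30, 0, 0, 0], [1, 0, 0, -30, 0, 0, 0], [1, 0, 0, -22, 0, 0, 0], [1, 0, 0, 0, 0, 0, 0], [0.4, 0, 0, 0, 0, 0, 0], [0.4, 0, 0, 0, 0, 0, 0], [0.4, 0, 0, 0, 0, 0, 0], [0.4, 0, 0, 0, 0, 0, 0], [0.4, 0, 0, 0, 0, 0, 0]]]}}

```text
time: 8.12
ee_pos: [0.6088, -0.1331, 0.0479]
eef_rot: [[-0.128, 0.992, 0.004], [0.992, 0.128, -0.001], [-0.002, 0.004, -1.0]]
ft_force: [0.3, -0.3, 6.8]
width: 0.0561
```

Emit:
{"api": "servo_tool", "payload": {"motion": [[[0.4, 0, 0, 10, 0, 0, 0], [0.4, 0, 0, 10, 0, 0, 0], [0.4, 0, 0, 10, 0, 0, 0], [0.4, 0, 0, 0, 0, 0, 0], [0.4, 0, 0, 0, 0, 0, 0], [0.4, 0, 0, 0, 0, 0, 0], [0.4, 0, 0, 0, 0, 0, 0]]]}}

```text
time: 9.0
ee_pos: [0.6073, -0.1327, 0.0748]
eef_rot: [[-0.128, 0.992, -0.001], [0.992, 0.128, 0.0], [0.0, -0.001, -1.0]]
ft_force: [-0.2, 0.6, -1.4]
width: 0.0565
```

```bash
python3 - <<'E'
from h import *
f=[]
for i in range(3): im,_=get_image("top"); f.append(state()["ft_force"][2])
print(f,state()["ee_pos"],state()["width"])
cv2.imwrite("pics/c2.png",cv2.resize(im[190:380,340:480],None,fx=3,fy=3))
E
```

```text
[np.float64(-1.3218427507197401), np.float64(-1.427635587741201), np.float64(-0.5647978616862382)] [ 0.60746742 -0.13274616  0.07504285] 0.056076920480505145
```

This one is light too. Next is (0.621, -0.259).

Emit:
{"api": "servo_tool", "payload": {"motion": [[[0.4, 0, 0, -12, 0, 0, 0], [0.4, 0, 0, -10, 0, 0, 0], [0.4, 0, 0, -5, 0, 0, 0], [0.4, 0, 0, -1, 0, 0, 0], [0.4, 0, 0, 0, 0, 0, 0], [1, 0, 0, 0, 0, 0, 0], [1, 0, 0, 0, 0, 0, 0], [1, 0, 0, 0, 0, 0, 0], [1, 0, 0, 0, 0, 0, 0], [1, 0, 0, 20, 0, 0, 0], [1, 0, 0, 30, 0, 0, 0], [1, 0, 0, 30, 0, 0, 0]]]}}

```text
time: 10.65
ee_pos: [0.6078, -0.1328, 0.1299]
eef_rot: [[-0.128, 0.992, 0.001], [0.992, 0.128, -0.0], [-0.001, 0.001, -1.0]]
ft_force: [0.6, 0.1, -0.2]
width: 0.0856
```

Emit:
{"api": "servo_tool", "payload": {"motion": [[[1, 5, -42, 0, 0, 0, 0], [1, 5, -42, 0, 0, 0, 0], [1, 4, -42, 0, 0, 0, 0], [1, 0, 0, -30, 0, 0, 0], [1, 0, 0, -30, 0, 0, 0], [1, 0, 0, -22, 0, 0, 0], [1, 0, 0, 0, 0, 0, 0], [0.4, 0, 0, 0, 0, 0, 0], [0.4, 0, 0, 0, 0, 0, 0], [0.4, 0, 0, 0, 0, 0, 0], [0.4, 0, 0, 0, 0, 0, 0], [0.4, 0, 0, 0, 0, 0, 0]]]}}

```text
time: 12.15
ee_pos: [0.6227, -0.2591, 0.0477]
eef_rot: [[-0.128, 0.992, 0.004], [0.992, 0.128, -0.001], [-0.002, 0.003, -1.0]]
ft_force: [1.0, 0.1, 7.0]
width: 0.0559
```

Emit:
{"api": "servo_tool", "payload": {"motion": [[[0.4, 0, 0, 10, 0, 0, 0], [0.4, 0, 0, 10, 0, 0, 0], [0.4, 0, 0, 10, 0, 0, 0], [0.4, 0, 0, 0, 0, 0, 0], [0.4, 0, 0, 0, 0, 0, 0], [0.4, 0, 0, 0, 0, 0, 0], [0.4, 0, 0, 0, 0, 0, 0]]]}}

```text
time: 13.02
ee_pos: [0.6214, -0.2587, 0.0747]
eef_rot: [[-0.128, 0.992, -0.001], [0.992, 0.128, 0.0], [0.0, -0.001, -1.0]]
ft_force: [0.0, 0.6, -1.3]
width: 0.0562
```

```bash
python3 - <<'E'
from h import *
f=[]
for i in range(3): im,_=get_image("top"); f.append(state()["ft_force"][2])
print(f,state()["ee_pos"],state()["width"])
cv2.imwrite("pics/c3.png",cv2.resize(im[120:380,180:480],None,fx=2,fy=2))
E
```

```text
[np.float64(-0.723746344614354), np.float64(-1.5042876701320003), np.float64(-0.7261328547117003)] [ 0.62149868 -0.2587435   0.07505093] 0.05650044224758323
```

This one is light as well. That leaves the fourth at (0.497, -0.270), which I'll still weigh.

Emit:
{"api": "servo_tool", "payload": {"motion": [[[0.4, 0, 0, -12, 0, 0, 0], [0.4, 0, 0, -10, 0, 0, 0], [0.4, 0, 0, -5, 0, 0, 0], [0.4, 0, 0, -1, 0, 0, 0], [0.4, 0, 0, 0, 0, 0, 0], [1, 0, 0, 0, 0, 0, 0], [1, 0, 0, 0, 0, 0, 0], [1, 0, 0, 0, 0, 0, 0], [1, 0, 0, 0, 0, 0, 0], [1, 0, 0, 20, 0, 0, 0], [1, 0, 0, 30, 0, 0, 0], [1, 0, 0, 30, 0, 0, 0]]]}}

```text
time: 14.68
ee_pos: [0.6218, -0.2589, 0.1299]
eef_rot: [[-0.128, 0.992, 0.001], [0.992, 0.128, -0.001], [-0.001, 0.001, -1.0]]
ft_force: [0.2, -0.2, -0.5]
width: 0.0853
```

Emit:
{"api": "servo_tool", "payload": {"motion": [[[1, -42, -4, 0, 0, 0, 0], [1, -42, -4, 0, 0, 0, 0], [1, -40, -3, 0, 0, 0, 0], [1, 0, 0, -30, 0, 0, 0], [1, 0, 0, -30, 0, 0, 0], [1, 0, 0, -22, 0, 0, 0], [1, 0, 0, 0, 0, 0, 0], [0.4, 0, 0, 0, 0, 0, 0], [0.4, 0, 0, 0, 0, 0, 0], [0.4, 0, 0, 0, 0, 0, 0], [0.4, 0, 0, 0, 0, 0, 0], [0.4, 0, 0, 0, 0, 0, 0]]], "grip_force": 35}}

```text
time: 16.18
ee_pos: [0.4987, -0.2701, 0.0478]
eef_rot: [[-0.128, 0.992, 0.003], [0.992, 0.128, -0.001], [-0.002, 0.003, -1.0]]
ft_force: [-0.5, 1.0, 6.1]
width: 0.0561
```

Emit:
{"api": "servo_tool", "payload": {"motion": [[[0.4, 0, 0, 10, 0, 0, 0], [0.4, 0, 0, 10, 0, 0, 0], [0.4, 0, 0, 10, 0, 0, 0], [0.4, 0, 0, 0, 0, 0, 0], [0.4, 0, 0, 0, 0, 0, 0], [0.4, 0, 0, 0, 0, 0, 0], [0.4, 0, 0, 0, 0, 0, 0]]]}}

```text
time: 17.05
ee_pos: [0.4974, -0.2696, 0.0748]
eef_rot: [[-0.128, 0.992, -0.001], [0.992, 0.128, 0.0], [0.0, -0.001, -1.0]]
ft_force: [-0.2, 0.2, -5.0]
width: 0.0559
```

```bash
python3 - <<'E'
from h import *
f=[]
for i in range(3): im,D=get_image("top"); f.append(state()["ft_force"][2])
print(f,state()["ee_pos"],state()["width"])
# drawer check: panel top profile along cab x near cab y=0 and +-40
P=cloud("top",D).reshape(-1,3); a=np.radians(7.35); d=np.array([np.cos(a),np.sin(a)]); n=np.array([-d[1],d[0]])
o=np.array([.8575,.240])-.12*d; q=(P[:,:2]-o)
x=q@d; y=q@n
print("cab origin",o)
for lo,hi in((.095,.106),(.088,.097),(.07,.085),(.11,.12)):
    m=(P[:,2]>lo)&(P[:,2]<hi)&(abs(y)<.11)&(x>-.32)&(x<.14); s=m&(abs(y)<.07)
    print(lo,"x",np.percentile(x[s],[2,50,98]).round(4) if s.any() else None,"y",np.percentile(y[m],[1,50,99]).round(4))
cv2.imwrite("pics/c4.png",cv2.resize(im[120:380,180:480],None,fx=2,fy=2))
E
```

```text
[np.float64(-3.4158915689131284), np.float64(-4.362032416453359), np.float64(-4.494245404745045)] [ 0.49751299 -0.26972329  0.07511489] 0.05633215430850166
cab origin [0.73848602 0.22464838]
0.095 x [-0.2429 -0.2346 -0.1041] y [-0.1004 -0.0048  0.0946]
0.088 x [-0.2429 -0.225  -0.2218] y [-0.1002 -0.0059  0.0868]
0.07 x [-0.283  -0.2743 -0.2422] y [-0.1004  0.0021  0.0922]
0.11 x [-0.1017  0.0041  0.1151] y [-0.0986 -0.0005  0.0977]
```

The fourth tin is heavy, at about 4.5 N. The drawer is about 0.125 open, so I'll set the tin down at cab (-0.164, 0), which is world (0.576, 0.204).

Emit:
{"api": "servo_tool", "payload": {"motion": [[[0.4, 0, 0, 20, 0, 0, 0], [0.4, 0, 0, 40, 0, 0, 0], [0.4, 0, 0, 40, 0, 0, 0], [0.4, 3, 20, 0, 0, 0, 0], [0.4, 7, 40, 0, 0, 0, 0], [0.4, 8, 45, 0, 0, 0, 0], [0.4, 8, 45, 0, 0, 0, 0], [0.4, 8, 45, 0, 0, 0, 0], [0.4, 8, 45, 0, 0, 0, 0], [0.4, 8, 45, 0, 0, 0, 0], [0.4, 8, 45, 0, 0, 0, 0], [0.4, 7, 45, 0, 0, 0, 0]]]}}

```text
time: 18.7
ee_pos: [0.5618, 0.1076, 0.1744]
eef_rot: [[-0.129, 0.992, -0.001], [0.992, 0.129, 0.0], [0.0, -0.001, -1.0]]
ft_force: [0.3, -0.7, -5.3]
width: 0.0564
```

Emit:
{"api": "servo_tool", "payload": {"motion": [[[0.4, 6, 45, 0, 0, 0, 0], [0.4, 5, 35, 0, 0, 0, 0], [0.4, 2, 18, 0, 0, 0, 0], [0.4, 0, 0, 0, 0, 0, 0], [0.4, 0, 0, 0, 0, 0, 0]]]}}

```text
time: 19.32
ee_pos: [0.5754, 0.2022, 0.1751]
eef_rot: [[-0.127, 0.992, -0.0], [0.992, 0.127, -0.001], [-0.001, -0.0, -1.0]]
ft_force: [0.4, -0.2, -3.9]
width: 0.0557
```

```bash
python3 - <<'E'
from h import *
im,D=get_image("scene"); s=state(); print(s["ee_pos"],s["width"],s["ft_force"])
d=np.array([np.cos(np.radians(7.35)),np.sin(np.radians(7.35))]); print("to go mm",(np.array([.5758,.2037])-s["ee_pos"][:2])*1000)
cv2.imwrite("pics/s5.png",cv2.resize(im[100:420,180:500],(600,600)))
E
```

```text
[0.57553631 0.20197031 0.17526036] 0.05540989657519046 [ 0.34927982 -0.30334661 -3.67523584]
to go mm [0.26368778 1.72969455]
```

View pics/s5.png

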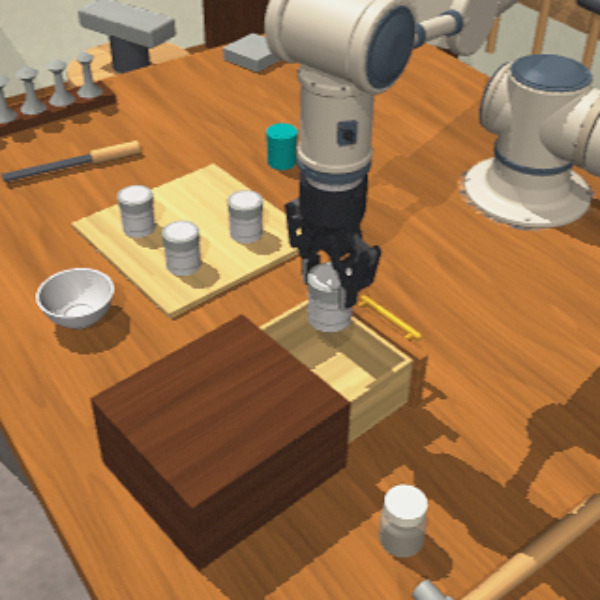

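The view shows the tin held upright above the open drawer, at about (330,295) in the crop. The three light tins are standing on the board. Lowering it now.

Emit:
{"api": "servo_tool", "payload": {"motion": [[[0.4, 0, 2, -20, 0, 0, 0], [0.4, 0, 0, -25, 0, 0, 0], [0.4, 0, 0, -25, 0, 0, 0], [0.4, 0, 0, -20, 0, 0, 0], [0.4, 0, 0, -13, 0, 0, 0], [0.4, 0, 0, -7, 0, 0, 0], [0.4, 0, 0, -4, 0, 0, 0], [0.4, 0, 0, 0, 0, 0, 0], [0.4, 0, 0, 0, 0, 0, 0]]]}}

```text
time: 20.5
ee_pos: [0.576, 0.2054, 0.0622]
eef_rot: [[-0.128, 0.992, 0.001], [0.992, 0.128, 0.0], [0.0, 0.001, -1.0]]
ft_force: [-0.8, 0.8, -3.5]
width: 0.0559
```

Emit:
{"api": "servo_tool", "payload": {"motion": [[[0.4, 0, 0, -2, 0, 0, 0], [0.4, 0, 0, 0, 0, 0, 0], [0.4, 0, 0, 0, 0, 0, 0]]]}}

```text
time: 20.88
ee_pos: [0.5756, 0.2052, 0.0593]
eef_rot: [[-0.128, 0.992, 0.0], [0.992, 0.128, -0.0], [-0.0, 0.0, -1.0]]
ft_force: [0.4, -0.3, -4.7]
width: 0.0559
```

Emit:
{"api": "servo_tool", "payload": {"motion": [[[0.4, 0, 0, -2, 0, 0, 0], [0.4, 0, 0, 0, 0, 0, 0], [0.4, 0, 0, 0, 0, 0, 0]]]}}

```text
time: 21.25
ee_pos: [0.5759, 0.2053, 0.0579]
eef_rot: [[-0.128, 0.992, 0.001], [0.992, 0.128, 0.0], [0.0, 0.001, -1.0]]
ft_force: [-0.1, 0.2, -0.7]
width: 0.0562
```

The floor now carries the weight. Release and retreat upward.

Emit:
{"api": "servo_tool", "payload": {"motion": [[[0.4, 0, 0, -0.5, 0, 0, 0], [0.9, 0, 0, 0, 0, 0, 0], [0.9, 0, 0, 0, 0, 0, 0], [0.9, 0, 0, 0, 0, 0, 0], [0.9, 0, 0, 0, 0, 0, 0], [0.9, 0, 0, 20, 0, 0, 0], [0.9, 0, 0, 40, 0, 0, 0], [0.9, 0, 0, 40, 0, 0, 0], [0, 0, 0, 10, 0, 0, 0], [0, -50, -6, 0, 0, 0, 0], [0, -50, -6, 0, 0, 0, 0], [0, -50, -6, 0, 0, 0, 0]]]}}

```text
time: 22.75
ee_pos: [0.4239, 0.1869, 0.1662]
eef_rot: [[-0.128, 0.992, -0.001], [0.992, 0.128, -0.0], [-0.0, -0.001, -1.0]]
ft_force: [-0.1, 0.5, 0.8]
width: 0.0038
```

```bash
python3 - <<'E'
from h import *
im,D=get_image("scene"); s=state(); print(s["ee_pos"],s["width"],s["ft_force"])
im2,D=get_image("top"); P=cloud("top",D).reshape(-1,3); a=np.radians(7.35); d=np.array([np.cos(a),np.sin(a)]); n=np.array([-d[1],d[0]])
q=P[:,:2]-np.array([.7385,.2246]); x=q@d; y=q@n; m=(abs(P[:,2]-.09)<.006)&(x>-.215)&(x<-.11)&(abs(y)<.06); print("tin cab",x[m].mean(),y[m].mean(),m.sum())
cv2.imwrite("pics/s6.png",np.hstack([cv2.resize(im[100:420,200:460],(390,480)),cv2.resize(im2[120:330,180:355],(400,480))]))
E
```

```text
[0.41878934 0.18640478 0.16572038] -0.0002064857544247578 [1.98244328 3.40466866 0.46434194]
tin cab -0.1664089191112165 0.0001311989342741856 363
```

View pics/s6.png

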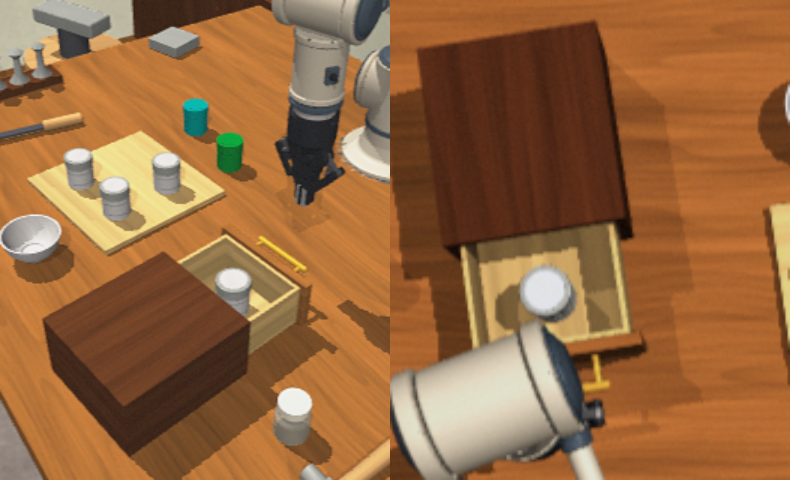

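The tin stands upright at cab (-0.166, 0.000). Next I'll lower the shut fingers in front of the handle and push gently along the cabinet's +x.

Emit:
{"api": "servo_tool", "payload": {"motion": [[[0, 0, 0, -30, 0, 0, 0], [0, 0, 0, -40, 0, 0, 0], [0, 0, 0, -32, 0, 0, 0], [0, 0, -3, 0, 0, 0, 0], [0, 10, 1.3, 0, 0, 0, 0], [0, 6, 0.8, 0, 0, 0, 0], [0, 5, 0.6, 0, 0, 0, 0], [0, 5, 0.6, 0, 0, 0, 0], [0, 5, 0.6, 0, 0, 0, 0], [0, 6, 0.8, 0, 0, 0, 0], [0, 8, 1, 0, 0, 0, 0], [0, 8, 1, 0, 0, 0, 0]]]}}

```text
time: 24.35
ee_pos: [0.4791, 0.1911, 0.0648]
eef_rot: [[-0.128, 0.992, 0.0], [0.992, 0.128, 0.0], [0.0, 0.0, -1.0]]
ft_force: [-0.7, 0.0, 1.5]
width: 0.0003
```

```bash
python3 - <<'E'
from h import *
im,D=get_image("scene"); s=state(); print(s["ee_pos"],s["ft_force"])
cv2.imwrite("pics/s7.png",cv2.resize(im[200:420,220:460],(600,550)))
E
```

```text
[0.47993948 0.19103467 0.06477525] [-0.30462729 -0.74677652  0.07261186]
```

View pics/s7.png

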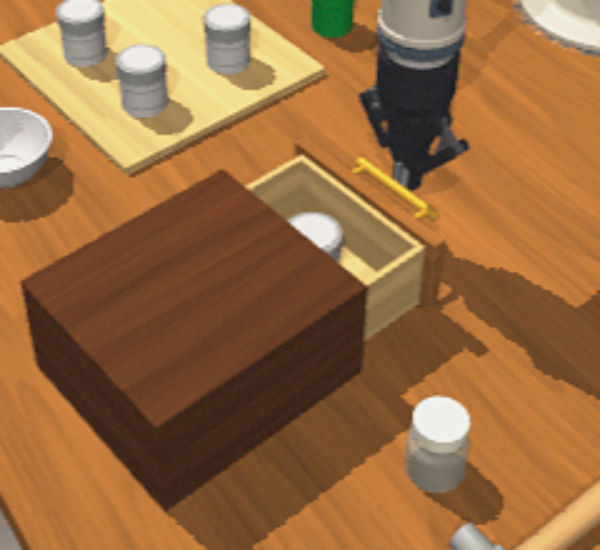

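The fingertips are on the handle bar and the drawer is sliding with the tin standing. Continue.

Emit:
{"api": "servo_tool", "payload": {"motion": [[[0, 7, 0.9, 0, 0, 0, 0], [0, 8, 1, 0, 0, 0, 0], [0, 8, 1, 0, 0, 0, 0], [0, 8, 1, 0, 0, 0, 0], [0, 8, 1, 0, 0, 0, 0], [0, 8, 1, 0, 0, 0, 0], [0, 8, 1, 0, 0, 0, 0], [0, 8, 1, 0, 0, 0, 0], [0, 6, 0.8, 0, 0, 0, 0], [0, 4, 0.5, 0, 0, 0, 0], [0, 3, 0.4, 0, 0, 0, 0], [0, 0, 0, 0, 0, 0, 0]]]}}

```text
time: 25.9
ee_pos: [0.555, 0.2005, 0.065]
eef_rot: [[-0.128, 0.992, 0.001], [0.992, 0.128, 0.0], [-0.0, 0.001, -1.0]]
ft_force: [-0.1, -0.2, 0.1]
width: 0.0002
```

Emit:
{"api": "servo_tool", "payload": {"motion": [[[0, 3, 0.4, 0, 0, 0, 0], [0, 3, 0.4, 0, 0, 0, 0], [0, 3, 0.4, 0, 0, 0, 0], [0, 0, 0, 0, 0, 0, 0], [0, 0, 0, 0, 0, 0, 0]]]}}

```text
time: 26.52
ee_pos: [0.5637, 0.2018, 0.0647]
eef_rot: [[-0.128, 0.992, 0.0], [0.992, 0.128, 0.0], [0.0, 0.0, -1.0]]
ft_force: [0.3, -0.3, 0.2]
width: -0.0
```

Emit:
{"api": "servo_tool", "payload": {"motion": [[[0, 3, 0.4, 0, 0, 0, 0], [0, 3, 0.4, 0, 0, 0, 0], [0, 0, 0, 0, 0, 0, 0]]]}}

```text
time: 26.9
ee_pos: [0.567, 0.2022, 0.0646]
eef_rot: [[-0.128, 0.992, -0.007], [0.992, 0.128, -0.001], [-0.0, -0.007, -1.0]]
ft_force: [-13.6, -2.8, 6.2]
width: 0.0001
```

Emit:
{"api": "servo_tool", "payload": {"motion": [[[0, 2, 0.3, 0, 0, 0, 0], [0, 2, 0.3, 0, 0, 0, 0], [0, 0, 0, 0, 0, 0, 0], [0, 0, 0, 0, 0, 0, 0]]]}}

```text
time: 27.4
ee_pos: [0.5672, 0.2023, 0.0646]
eef_rot: [[-0.129, 0.992, -0.016], [0.992, 0.129, -0.003], [-0.001, -0.016, -1.0]]
ft_force: [-28.7, -5.8, 14.4]
width: -0.0
```

```bash
python3 - <<'E'
from h import *
im,D=get_image("scene"); s=state(); print(s["ee_pos"],s["ft_force"])
cv2.imwrite("pics/s8.png",cv2.resize(im[200:420,220:460],(600,550)))
E
```

```text
[0.56719604 0.20226644 0.0645862 ] [-28.30178678  -5.56859187  14.24708152]
```

View pics/s8.png

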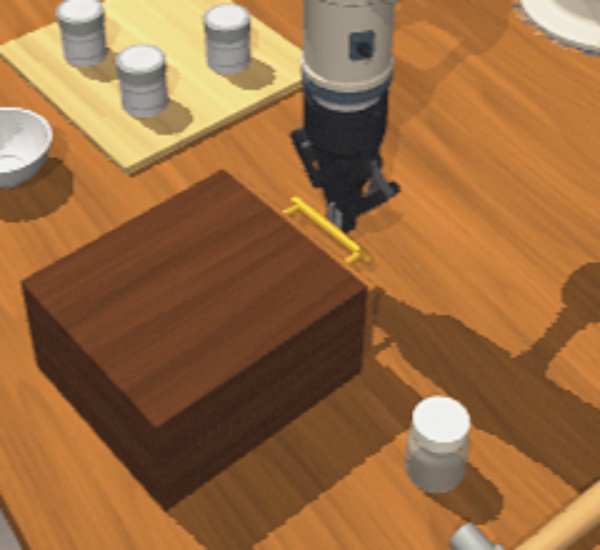

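The drawer is hard against its stop (28 N, no further travel). Back off and verify.

Emit:
{"api": "servo_tool", "payload": {"motion": [[[0, -3, -0.4, 0, 0, 0, 0], [0, -4, -0.5, 0, 0, 0, 0], [0, -10, -1.3, 0, 0, 0, 0], [0, -30, -4, 0, 0, 0, 0], [0, -40, -5, 10, 0, 0, 0], [0, -30, -30, 40, 0, 0, 0], [0, 0, -40, 40, 0, 0, 0], [0, 0, -50, 20, 0, 0, 0], [0, 0, -40, 0, 0, 0, 0], [0, 0, 0, 0, 0, 0, 0], [0, 0, 0, 0, 0, 0, 0]]]}}

```text
time: 28.82
ee_pos: [0.4564, 0.0323, 0.1746]
eef_rot: [[-0.128, 0.992, 0.0], [0.992, 0.128, 0.001], [0.001, 0.0, -1.0]]
ft_force: [-0.4, 0.8, -0.5]
width: 0.0002
```

```bash
python3 - <<'E'
from h import *
im,D0=get_image("scene"); s=state(); print(s["ee_pos"],s["ft_force"],s["time"])
im2,D=get_image("top"); P=cloud("top",D).reshape(-1,3); a=np.radians(7.35); d=np.array([np.cos(a),np.sin(a)]); n=np.array([-d[1],d[0]])
q=P[:,:2]-np.array([.7385,.2246]); x=q@d; y=q@n
for lo,hi in((.093,.106),(.07,.085)):
    m=(P[:,2]>lo)&(P[:,2]<hi)&(abs(y)<.06)&(x>-.3)&(x<-.05); print(lo,np.percentile(x[m],[2,50,98]).round(4),m.sum())
cv2.imwrite("pics/s9.png",np.hstack([cv2.resize(im[100:420,180:460],(400,457)),cv2.resize(im2[110:350,180:390],(400,457))]))
E
```

```text
[0.45643788 0.03266863 0.17448415] [-0.47836112 -0.5560683   0.32367206] 28.875
0.093 [-0.1207 -0.1135 -0.1037] 304
0.07 [-0.1606 -0.1513 -0.1193] 302
```

View pics/s9.png

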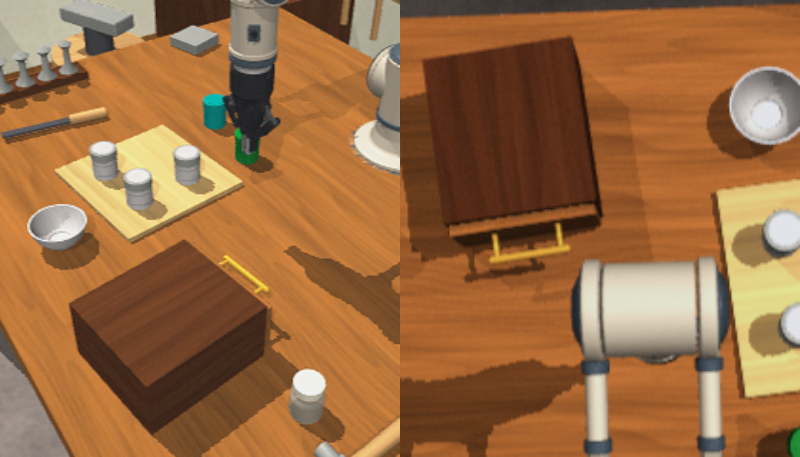

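```bash
python3 -c "
from plant import sign_off; print(sign_off())"
```

```text
the job is handed in; nothing more can be done
None
```

I weighed all four tins, put the heavy one upright in the drawer, pushed the drawer shut and handed the job in at about 29 s of robot time.

**Weights:** Three tins read about 0.6–1.6 N and went back on the board. The fourth, at (0.497, -0.270), read about 3.4–5 N and was the one I took to the drawer.

**Placing:** I gripped the light tins at 25 N and the heavy one at 35 N. Before closing, the heavy tin stood upright at cab (-0.166, 0.000).

**Last checks:**
- **Drawer:** I pushed it with the shut fingers on the handle until it stopped moving at about 28 N. After backing off, the top view put the handle's front edge about 122 mm further in than at the start. That matches my estimated opening of 0.123–0.126 m to within the few millimetres the camera can resolve. The stall against the stop is the stronger evidence that it is within 4 mm.
- **Tins:** The three light tins stand on the board. The heavy tin can't be seen once the drawer is shut. It was upright when last visible, and the push was slow.
- **Bystanders:** The bowl, jar and file look unmoved. The hammer was only partly in the last picture. I checked all of these by eye only.
- **Robot:** It is clear of everything, with wrist force near zero.

No check failed or disagreed.

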